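# Contact thermometer on the case cover

## Robot

A 7-joint arm with a two-finger parallel gripper is mounted at the origin on the work surface. World frame = base frame: x ahead of the robot, y to its left, z up, the work surface at z = 0. Lengths are in m, angles in rad, forces in N, time in s.
With the tool pointing down it reaches from about 0.425 to 0.875 m from the base axis. Payload 4.7 kg.
Tool frame: the origin (TCP) lies between the finger pads; the fingertips stand 25 mm ahead of it and the grasp point (between the pads) lies 6 mm ahead of it; z points along the fingers, y is the line along which they close (so a half turn about z gives the same grasp; the last joint's range is limited). The gripper opens to 85 mm and grips with 20 to 120 N. Pads are 22 mm wide; open, the fingers measure 114 mm over their backs; the gripper's body (76 mm by 85 mm) begins 54 mm behind the grasp point. The pads swing forward as they close: fully open they stand 13 mm farther back than shut.
Start: joints at [-1.287, 0.321, -0.07, 1.45, 0.023, 1.371, -0.057], TCP at [0.173, 0.626, 0.256] pointing down, gripper open.
Joint ranges: [-2.86, 2.86], [-0.3, 2.09], [-1.38, 1.24], [0.06, 2.45], [-1.56, 4.7], [0.09, 2.05], [-2.69, 2.69]. Speed limits (rad/s): [2.57, 2.57, 3.14, 3.14, 3.14, 3.14, 3.14].

## Interface

Orientations are given as a unit quaternion [w, x, y, z].
In Python, from rig import bot, optics gives the robot as it stands. The module is installed in compiled form; this text tells all that it offers.
- The arm moves only by the shell command python3 -m handwheel 'ROWS'. ROWS is JSON, a list of rows, each an object with "delta_pos": the shift along the tool's x, y, z in mm, a list of three; "delta_rot": the turn, a rotation vector about the tool's x, y, z in rad, a list of three; "jaw": the closure, from -1 (fully open) to 1 (shut). A call has 1 to 10 rows; each row is the pose to reach, as a shift and turn from the pose commanded when the call began, along the tool's axes at that moment; what a row does not reach only later rows make up. A row lasts 1/12 s, in which the tool goes at most 41.7 mm and 7.16 degrees, less where a joint would pass 70% of its speed; a pose out of reach is approached as far as the arm can. A call with a gripper value outside its range is refused whole. The fingers move at their own pace and stop on an object; the grip force is fixed at half the most. Time passes only in rows, so rows that repeat a pose let the fingers close. It gives the time, the measured TCP pose, the force, the opening and the grip force at its end, in the units of the state.
- bot.state(): the state, without advancing time (a new reading comes with each control period).
- optics.camera(name): name is "scene" or "side" or "wrist"; returns a dict with "frame" (384x512x3 uint8, blue, green, red), "z_map" (384x512 float32, m along the optical axis (not along the pixel's ray), 0 where there is no reading), "fx", "fy", "cx", "cy" (pixels), "k1" (the pictures are not rectified: a ray, as slopes to the right and down, at radius r is drawn at 1 + k1 r^2 times it, then the intrinsics apply), "xyz" and "rotation" of the camera in the world. Camera axes: x right, y up, looking along -z (the intrinsics and any distortion apply to the point x, -y, -z); pixel columns grow to the right and rows downward; lengths in m; the calibration is good to about 2 mm. A picture is of the moment at which its call begins.
- bot.job_done(): hands the job in; it is judged then, once.
The state is a dict: "t": time; "joints": joint angles; "dq": joint speeds; "joint_efforts": joint torques, N m; "tcp_pos": TCP position; "orientation": TCP orientation; "ft_force": force on the tool from outside, world axes, zero at the start; "torque": the same for the moment, N m; "grip_width": finger opening in m; "grip_force": force on a finger pad.
Only numpy, scipy, OpenCV 4.12 (cv2) and the standard library are available. Lean on these libraries where they do the work, as an engineer would, in place of code of your own. Each camera call takes 0.05 s, during which the arm holds its last target. There are 200 camera calls.

## Task

First fold the propped-open green cover of the instrument case fully shut. Then take the orange-capped contact thermometer out of the walnut stand and hold it upright with its foot wholly on the brass pad ringed in orange on the cover, pressing lightly so that the sprung pad sinks about half its 12 mm travel, and never ram it. Finish while still holding it there in the gripper; leave the other thermometers and the orange level as they are.

Things in the scene. Friction and masses are not known exactly. Their poses are not given: they have to be found in the camera images.
- case: fixed green painted instrument case, open box 180 (its x) x 200 (its y) x 70 mm high, fixed to the shelf. Origin: centre of its underside; z up. The cover is hinged along the top of its +x (far) wall; the case varies in place and yaw
- cover (a joint): angle of the cover, rad: 0 = shut flat on the case rim, grows as the free edge rises (1.57 would be upright). Starts between 0.7 and 1.2. The hinge is stiff: the cover stays where it is left, and shutting it takes about 1 to 4 N at the free edge. Shut is a hard stop
- cover_hinge (a point): point on the hinge axis (middle of its length), on the underside of the cover, 70 mm above the shelf, at case x +90 mm. The axis runs along the case's y; the point's frame turns with the cover: its -x points from the hinge along the cover to the free edge, its z is the outward normal of the cover's outer face
- cover_edge (a point): middle of the cover's free edge (the edge away from the hinge) on the outer face. The cover is a plain green panel 180 mm from hinge to free edge, 200 mm wide along the hinge, 8 mm thick, 0.4 kg. When shut its outer face is 78 mm above the shelf
- pad_top (a point): centre of the top face of the sprung brass pad, a 28 mm disc ringed by a flat 48 mm orange ring on the cover's outer face. Released it stands 14 mm proud of the cover (top 92 mm above the shelf, cover shut), 85 mm from the hinge axis and 30 mm to case -y of the middle. z = outward normal of the cover. (The thin bare metal plate on the cover's +y side is not the pad.)
- pad (a joint): how far the pad is pressed into the cover, m: 0 = released, 0.012 = bottomed. Spring: 1 N to start it moving, then 0.5 N per mm (about 4 N at half travel, 7 N at the bottom)
- stand: fixed walnut block 60 (its x) x 190 (its y) x 50 mm high with four square 18 mm slots, 40 mm deep, in a row along its y at -67.5, -22.5, +22.5, +67.5 mm. Origin: centre of its underside; z up
- probe: the contact thermometer: steel-jacketed round rod, 16 mm diameter, 150 mm long, 0.12 kg, with an ORANGE cap on its top 20 mm and a brass foot of 12 mm diameter on its lowest 12 mm. Origin: centre of the foot's flat lower face; z along the rod to the cap. It stands upright in one of the four slots (any of them), foot 10 mm above the shelf, so 110 mm of it shows above the stand
- thermo1: bystander: thermometer of the same size with a BLACK cap, in another slot; same origin and axes
- thermo2: bystander: black-capped thermometer, as thermo1
- thermo3: bystander: black-capped thermometer, as thermo1
- level: bystander: orange painted spirit level, bar 200 (its x) x 24 x 50 mm, loose on the shelf beyond the stand. Origin: centre of its underside

How it is judged:
On the way, in this order (a step that is already met when the one before it is completed fails the run):
1. the cover is folded shut while the contact thermometer is still in its slot (value of joint cover below 0.04 rad and z of probe in the frame of stand below 0.03 m), for 0.2 s.
2. the contact thermometer is drawn clear of the stand (z of probe in the frame of stand above 0.055 m and contact force between the fingers and probe above 1 N), for 0.1 s.
At the end, for the whole second after the job is handed in: the cover is shut (within 0.04 rad); the orange-capped thermometer is held by the fingers, upright within 0.12 rad, its foot's centre within 9 mm of the pad's centre, pressing the pad down between 2 and 10.5 mm with 1 to 8 N, still, and the robot itself does not touch the case or cover (value of joint cover below 0.04 rad and horizontal distance between probe and pad_top below 0.009 m and angle between probe's own z axis and vertical below 0.12 rad and value of joint pad between 0.002 and 0.0105 m and contact force between probe and case between 1 and 8 N and contact force between the fingers and probe above 1 N and contact force between the arm and case below 0.3 N and linear speed of probe below 0.02 m/s); the arm keeps its last pose, push and grip.
It fails at once if the thermometer is rammed against the pad or case (over 25 N) (contact force between probe and case above 25 N).
It fails at once if a black-capped thermometer is pulled up, shifted or tipped (distance of any of thermo1, thermo2, thermo3 from where it was at the start of the episode above 0.02 m).
It fails at once if the level is moved or tipped (distance of level from where it was at the start of the episode above 0.03 m or angle between level's own z axis and vertical above 0.3 rad).
It also fails if it takes over 53 s, if anything falls off the work surface, if the arm or the gripper's body presses on something with over 40 N, if the wrist force passes 120 N, or if a joint passes its speed limit or range.

## Working session

There is one attempt and no reset: what is moved stays moved. The work goes in short steps, Python scripts to look and compute and a shell command to move; the robot and the scene stay as the last step left them, time stands still between calls to the robot, and variables do not carry over. Pictures are saved under pics/ and viewed, at most 10 in all, crops included, and the job is handed in when it is done.

```bash
mkdir -p pics
cat > h.py <<'E'
import numpy as np,cv2
from rig import bot,optics
def rays(c,uv):
    uv=np.atleast_2d(np.asarray(uv,float)); K=np.array([[c['fx'],0,c['cx']],[0,c['fy'],c['cy']],[0,0,1.]])
    p=cv2.undistortPoints(uv[:,None],K,np.array([c['k1'],0,0,0,0.]))[:,0]
    # drawn = ray*(1+k1 r^2)
    return np.c_[p[:,0],-p[:,1],-np.ones(len(p))]@np.asarray(c['rotation']).T
def pts(c,uv):
    uv=np.atleast_2d(np.asarray(uv,int)); d=c['z_map'][uv[:,1],uv[:,0]]
    return np.asarray(c['xyz'])+rays(c,uv)*d[:,None]
def plane(c,uv,z):
    r=rays(c,uv); o=np.asarray(c['xyz']); return o+r*((z-o[2])/r[:,2:])
E
python3 - <<'E'
from h import *
print(bot.state())
ims=[]
for n in ['scene','side']:
    c=optics.camera(n); np.save(n+'.npy',c,allow_pickle=True); print(n,c['xyz'],np.round(c['rotation'],3).tolist(),c['fx'],c['k1'])
    cv2.imwrite(f'pics/{n}0.png',c['frame'])
E
```

```text
{'t': 0.0, 'joints': array([-1.28688926,  0.32186139, -0.07006654,  1.45170864,  0.02256968,
        1.37079071, -0.05688599]), 'dq': array([ 1.93424850e-03,  1.64120606e-05,  2.03019880e-03,  2.24966292e-03,
        1.90694080e-03,  2.87589018e-04, -2.04610530e-04]), 'joint_efforts': array([-2.31321537e-04, -4.93596768e+01, -3.82146277e-01, -3.14324927e+01,
        1.31592361e-02,  1.13314303e-02,  1.45203802e-05]), 'tcp_pos': array([0.1731671 , 0.62598685, 0.25518148]), 'orientation': array([-9.57788378e-05,  1.34483747e-01,  9.90915304e-01, -9.86212260e-04]), 'ft_force': array([-0.8396478 , -0.44348767,  0.2570335 ]), 'torque': array([-0.01766334, -0.02189451, -0.00703409]), 'grip_force': 0.0, 'grip_width': 0.08572084429133504}
scene [0.97314686 0.02340666 0.71055022] [0.614, 0.182, 0.211, 0.738] 372.2659118780718 0.03664488748661769
side [ 0.22846046 -0.45568491  0.5470739 ] [0.846, 0.396, -0.141, -0.328] 359.0518796629266 -0.011180241779116458
```

View pics/scene0.png

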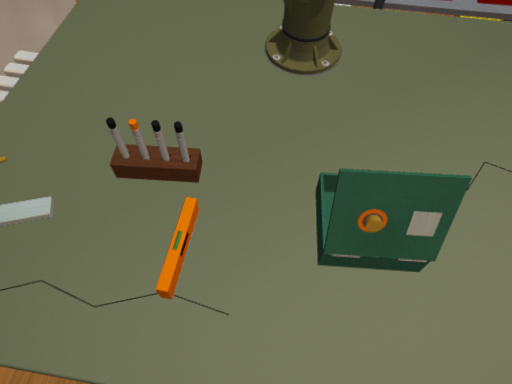

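View pics/side0.png

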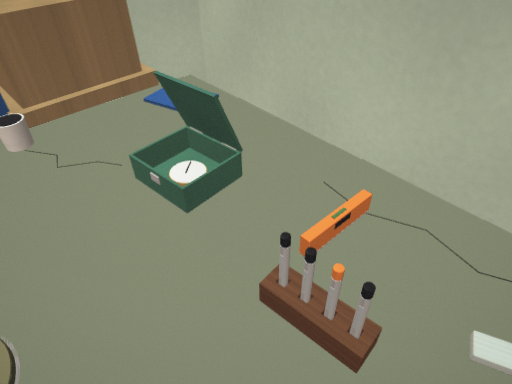

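Scene view: orange cap at (134,125), level at (179,247), and the case cover with ringed pad at (373,221). Side view: orange cap at (337,271), case at (187,165).

```bash
python3 - <<'E'
s=open('h.py').read()
s=s.replace("import numpy as np,cv2","import numpy as np,cv2\nfrom scipy.spatial.transform import Rotation as R").replace("np.asarray(c['rotation']).T","R.from_quat(np.roll(c['rotation'],-1)).as_matrix().T")
s+='''
def mask(c,name):
    h=cv2.cvtColor(c['frame'],cv2.COLOR_BGR2HSV)
    lo,hi={'orange':((5,200,120),(18,255,255)),'green':((72,110,15),(95,255,120)),'black':((0,0,0),(180,255,28)),'walnut':((0,100,20),(14,220,110)),'brass':((12,90,60),(30,230,255))}[name]
    return cv2.inRange(h,lo,hi)
def blobs(m,a=15):
    n,l,s,c=cv2.connectedComponentsWithStats(m)
    return [(s[i].tolist(),np.round(c[i],1).tolist(),np.argwhere(l==i)[:,::-1]) for i in range(1,n) if s[i,4]>=a]
'''
open('h.py','w').write(s)
E
python3 - <<'E'
from h import *
for n in ['scene','side']:
    c=np.load(n+'.npy',allow_pickle=True).item()
    for col in ['orange','black','walnut']:
        for s,ce,uv in blobs(mask(c,col)):
            p=pts(c,uv); p=p[np.isfinite(p).all(1)]
            if s[4]<3000: print(n,col,s,ce,'med',np.median(p,0).round(3),'p2',np.percentile(p,2,axis=0).round(3),'p98',np.percentile(p,98,axis=0).round(3))
    # cover
    big=max(blobs(mask(c,'green')),key=lambda b:b[0][4]); print(n,'green',big[0]); p=pts(c,big[2])
    print('z range',np.percentile(p,[1,50,99],axis=0).round(3).tolist())
    hi=p[(p[:,2]>.09)]; ce=hi.mean(0); 
    best=None; rng=np.random.default_rng(0)
    for _ in range(300):
        a=hi[rng.choice(len(hi),3)]; nn=np.cross(a[1]-a[0],a[2]-a[0]); L=np.linalg.norm(nn)
        if L<1e-5: continue
        nn/=L; k=abs((hi-a[0])@nn)<.003
        if best is None or k.sum()>best.sum(): best=k
    q=hi[best]; ce=q.mean(0); nn=np.linalg.svd(q-ce,full_matrices=False)[2][2]; nn*=np.sign(nn[2])
    print('plane n',nn.round(4),'c',ce.round(4),len(q),len(hi),'tilt',np.arccos(nn[2]).round(3),'az',np.arctan2(nn[1],nn[0]).round(3))
    top=q[q[:,2]>np.percentile(q[:,2],97)]; print('top mean',top.mean(0).round(4),'zmax',q[:,2].max())
E
```

```text
scene orange [129, 119, 9, 11, 73] [133.2, 123.9] med [ 0.509 -0.298  0.158] p2 [ 0.5   -0.308  0.145] p98 [ 0.514 -0.293  0.161]
scene orange [156, 197, 43, 102, 1542] [177.3, 248.8] med [ 0.717 -0.166  0.05 ] p2 [ 0.599 -0.182  0.013] p98 [ 0.793 -0.159  0.053]
scene orange [358, 209, 29, 22, 209] [371.6, 218.1] med [0.638 0.165 0.16 ] p2 [0.631 0.149 0.134] p98 [0.657 0.194 0.175]
scene black [283, 28, 43, 14, 98] [299.5, 37.4] med [ 0.061 -0.013  0.077] p2 [ 0.033 -0.059  0.072] p98 [0.069 0.053 0.081]
scene black [107, 119, 9, 9, 58] [110.7, 123.0] med [ 0.515 -0.342  0.158] p2 [ 0.509 -0.349  0.145] p98 [ 0.52  -0.338  0.161]
scene black [152, 121, 8, 10, 54] [155.5, 125.9] med [ 0.506 -0.254  0.157] p2 [ 0.499 -0.26   0.145] p98 [ 0.51  -0.249  0.161]
scene black [175, 123, 7, 10, 49] [177.7, 127.4] med [ 0.502 -0.21   0.158] p2 [ 0.494 -0.216  0.146] p98 [0.973 0.023 0.711]
scene walnut [110, 145, 92, 37, 2439] [157.3, 164.5] med [ 0.524 -0.272  0.049] p2 [ 0.473 -0.366  0.004] p98 [ 0.543 -0.183  0.053]
scene walnut [181, 233, 7, 20, 33] [184.3, 242.8] med [ 0.692 -0.16   0.
[... 769 characters left out ...]
64  0.049] p2 [ 0.524 -0.277  0.047] p98 [ 0.531 -0.249  0.051]
side walnut [310, 293, 15, 23, 83] [318.1, 304.0] med [ 0.509 -0.28   0.049] p2 [ 0.493 -0.297  0.038] p98 [ 0.513 -0.26   0.051]
side walnut [337, 301, 17, 17, 80] [345.5, 308.7] med [ 0.53  -0.314  0.05 ] p2 [ 0.523 -0.327  0.049] p98 [ 0.534 -0.298  0.052]
side walnut [334, 311, 18, 23, 86] [343.8, 320.6] med [ 0.513 -0.325  0.05 ] p2 [ 0.5   -0.339  0.04 ] p98 [ 0.518 -0.305  0.052]
side walnut [321, 322, 20, 15, 39] [331.1, 329.4] med [ 0.487 -0.321  0.05 ] p2 [ 0.483 -0.335  0.048] p98 [ 0.49  -0.304  0.051]Traceback (most recent call last):
  File "<stdin>", line 9, in <module>
ValueError: max() iterable argument is empty
```

Run:
```python
from h import *
c=np.load('scene.npy',allow_pickle=True).item(); h=cv2.cvtColor(c['frame'],cv2.COLOR_BGR2HSV)
print(h[190,400],h[245,350],h[200,325],h[300,100],h[320,300])
cs=np.load('side.npy',allow_pickle=True).item(); hs=cv2.cvtColor(cs['frame'],cv2.COLOR_BGR2HSV)
print(hs[110,200],hs[160,160],hs[185,210],hs[250,150])
for u,v in [(107,119),(129,119),(152,121),(175,123)]:
    ys,xs=np.mgrid[v-3:v+14,u-3:u+14]; uv=np.c_[xs.ravel(),ys.ravel()]; p=pts(c,uv); k=(abs(p[:,2]-.16)<.003); print(u,p[k].mean(0).round(4),k.sum(),(p[k].min(0)+p[k].max(0)).round(4)/2)
# cover outer plane from depth in quad region
quad=np.array([[345,180],[445,182],[430,250],[337,245]]); m=np.zeros((384,512),np.uint8); cv2.fillPoly(m,[quad],1)
o=mask(c,'orange'); k=m.astype(bool); uv=np.argwhere(k)[:,::-1]; p=pts(c,uv); 
for _ in range(4):
    ce=p.mean(0); n=np.linalg.svd(p-ce,full_matrices=False)[2][2]; n*=np.sign(n[2]); r=(p-ce)@n; p=p[abs(r)<max(.002,1.5*r.std())]
print('n',n.round(4),'c',ce.round(4),len(p),len(uv),'tilt',np.arccos(n[2]),'az',np.arctan2(n[1],n[0]))
# all pixels on plane near case
al=np.argwhere(np.ones((384,512)))[:,::-1]; P=pts(c,al); k=(abs((P-ce)@n)<.004)&(np.linalg.norm(P-ce,axis=1)<.2); P=P[k]
e=n.copy(); e[2]=0; e/=np.linalg.norm(e) ; s=np.cross([0,0,1],n); s/=np.linalg.norm(s); t=np.cross(n,s)
a=(P-ce)@s; b=(P-ce)@t; rs,rt=np.percentile(a,[.3,99.7]),np.percentile(b,[.3,99.7]); print('s',s,'t',t,rs,rt)
for x in rs:
  for y in rt: print((ce+s*x+t*y).round(4))
```

```text
[ 70 116  75] [ 70 117  72] [ 77 130  92] [ 35  67 114] [ 33  61 121]
[73 80 67] [70 82 75] [69 79 74] [ 38  44 139]
107 [ 0.5129 -0.3447  0.1594] 44 [ 0.51205 -0.34535  0.15945]
129 [ 0.5076 -0.3011  0.1595] 44 [ 0.50695 -0.30155  0.1594 ]
152 [ 0.5023 -0.255   0.16  ] 42 [ 0.5011  -0.25545  0.1599 ]
175 [ 0.4971 -0.2108  0.1598] 44 [ 0.49635 -0.21115  0.15945]
n [0.9188 0.1021 0.3812] c [0.6309 0.1973 0.1669] 6084 6622 tilt 1.1797025674001398 az 0.11065231865997922
s [-0.11042665  0.99388428  0.        ] t [-0.3788685  -0.04209462  0.92449267] [-0.09644192  0.10277088] [-0.18188526  0.08020786]
[ 0.7105  0.1091 -0.0013]
[0.6112 0.098  0.241 ]
[ 0.6885  0.3071 -0.0013]
[0.5892 0.296  0.241 ]
```

Cover sits at 1.18 rad with case yaw 0.11; hinge is about (0.661, 0.204) and the probe is at (0.507, -0.301). I'll move over to the far side of the cover.

```bash
cat >> h.py <<'E'
def go(x,y,z,yaw=0.114):
    "delta (mm, rad) in tool axes to a tool-down pose with tool y at angle yaw"
    s=bot.state(); A=R.from_quat(np.roll(s['orientation'],-1))
    Y=np.array([np.cos(yaw),np.sin(yaw),0]); Z=np.array([0,0,-1.]); B=R.from_matrix(np.c_[np.cross(Y,Z),Y,Z])
    print('t',round(s['t'],2),'tcp',s['tcp_pos'].round(4),'F',s['ft_force'].round(1),'gw',round(s['grip_width'],4),'gf',round(s['grip_force'],1))
    print(' pos',(A.inv().apply(np.array([x,y,z])-s['tcp_pos'])*1e3).round(1),'rot',(A.inv()*B).as_rotvec().round(3))
H=np.array([.661,.2038]); X=np.array([.9939,.1104])
E
python3 -m handwheel '[{"delta_pos":[-20,0,-50],"delta_rot":[0,0,0.1],"jaw":1},{"delta_pos":[-592,-273,-55],"delta_rot":[0,0,1.187],"jaw":1},{"delta_pos":[-592,-273,-55],"delta_rot":[0,0,1.187],"jaw":1},{"delta_pos":[-592,-273,-55],"delta_rot":[0,0,1.187],"jaw":1},{"delta_pos":[-592,-273,-55],"delta_rot":[0,0,1.187],"jaw":1},{"delta_pos":[-592,-273,-55],"delta_rot":[0,0,1.187],"jaw":1},{"delta_pos":[-592,-273,-55],"delta_rot":[0,0,1.187],"jaw":1},{"delta_pos":[-592,-273,-55],"delta_rot":[0,0,1.187],"jaw":1},{"delta_pos":[-592,-273,-55],"delta_rot":[0,0,1.187],"jaw":1},{"delta_pos":[-592,-273,-55],"delta_rot":[0,0,1.187],"jaw":1}]'
python3 -c "
from h import *
go(.671,.205,.31)"
```

```text
t: 0.93
tcp_pos: [0.473, 0.3757, 0.3044]
orientation: [-0.0, 0.668, 0.744, -0.0]
ft_force: [0.6, 1.0, 0.2]
grip_width: 0.0
grip_force: 0.0
t 0.93 tcp [0.473  0.3757 0.3044] F [0.6 1.  0.2] gw 0.0 gf 0.0
 pos [-191.1  178.4   -5.6] rot [-0.     0.    -0.006]
```

```bash
python3 -m handwheel '[{"delta_pos":[-191,178,-6],"delta_rot":[0,0,0],"jaw":1},{"delta_pos":[-191,178,-6],"delta_rot":[0,0,0],"jaw":1},{"delta_pos":[-191,178,-6],"delta_rot":[0,0,0],"jaw":1},{"delta_pos":[-191,178,-6],"delta_rot":[0,0,0],"jaw":1},{"delta_pos":[-191,178,-6],"delta_rot":[0,0,0],"jaw":1},{"delta_pos":[-191,178,-6],"delta_rot":[0,0,0],"jaw":1},{"delta_pos":[-191,178,-6],"delta_rot":[0,0,0],"jaw":1},{"delta_pos":[-191,178,30],"delta_rot":[0,0,0],"jaw":1},{"delta_pos":[-191,178,67],"delta_rot":[0,0,0],"jaw":1},{"delta_pos":[-191,178,67],"delta_rot":[0,0,0],"jaw":1}]'
python3 - <<'E'
from h import *
go(*(H+.01*X),.237)
for th in [1.18,1.05,.9,.75,.6,.45,.3,.15,.05,0]:
    r=.15;h=.0145
    u=-r*np.cos(th)+.008*np.sin(th)+h; z=.07+r*np.sin(th)+.008*np.cos(th)
    print(th,'dy',round((u-.01)*1e3),'dz',round((.212-z)*1e3))
c=optics.camera('scene'); cv2.imwrite('pics/s1.png',c['frame'])
E
```

```text
t: 1.77
tcp_pos: [0.6665, 0.2066, 0.2284]
orientation: [-0.004, 0.666, 0.746, -0.006]
ft_force: [-1.0, -0.2, -2.4]
grip_width: -0.0002
grip_force: 0.0
t 1.77 tcp [0.6665 0.2066 0.2284] F [-1.  -0.2 -2.4] gw -0.0002 gf 0.0
 pos [-2.2  4.1 -8.7] rot [-0.014  0.003 -0.001]
1.18 dy -45 dz 0
1.05 dy -63 dz 8
0.9 dy -82 dz 20
0.75 dy -100 dz 34
0.6 dy -115 dz 51
0.45 dy -127 dz 70
0.3 dy -136 dz 90
0.15 dy -143 dz 112
0.05 dy -145 dz 127
0 dy -146 dz 134
```

View pics/s1.png

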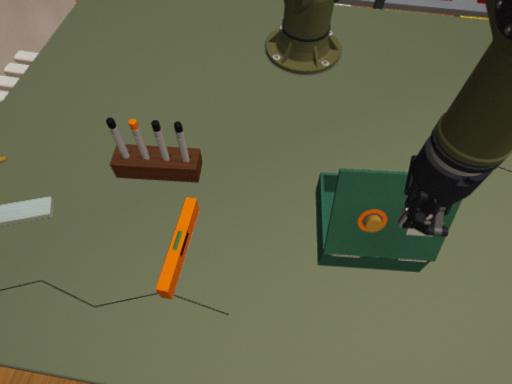

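The closed fingers are on the far side of the cover, around (430,215). Next I'll fold it along its arc.

```bash
python3 -m handwheel '[{"delta_pos":[0,-25,0],"delta_rot":[0,0,0],"jaw":1},{"delta_pos":[0,-45,0],"delta_rot":[0,0,0],"jaw":1},{"delta_pos":[0,-60,7],"delta_rot":[0,0,0],"jaw":1},{"delta_pos":[0,-75,15],"delta_rot":[0,0,0],"jaw":1},{"delta_pos":[0,-88,24],"delta_rot":[0,0,0],"jaw":1},{"delta_pos":[0,-100,34],"delta_rot":[0,0,0],"jaw":1},{"delta_pos":[0,-110,45],"delta_rot":[0,0,0],"jaw":1},{"delta_pos":[0,-118,56],"delta_rot":[0,0,0],"jaw":1},{"delta_pos":[0,-125,67],"delta_rot":[0,0,0],"jaw":1},{"delta_pos":[0,-131,78],"delta_rot":[0,0,0],"jaw":1}]'
python3 -m handwheel '[{"delta_pos":[0,-4,12],"delta_rot":[0,0,0],"jaw":1},{"delta_pos":[0,-8,24],"delta_rot":[0,0,0],"jaw":1},{"delta_pos":[0,-11,36],"delta_rot":[0,0,0],"jaw":1},{"delta_pos":[0,-13,44],"delta_rot":[0,0,0],"jaw":1},{"delta_pos":[0,-13,48],"delta_rot":[0,0,0],"jaw":1},{"delta_pos":[0,-13,48],"delta_rot":[0,0,0],"jaw":1}]'
```

```text
t: 2.65
tcp_pos: [0.5418, 0.1943, 0.1634]
orientation: [0.001, 0.665, 0.747, 0.003]
ft_force: [-0.2, 0.1, 3.8]
grip_width: -0.0001
grip_force: 1.6
t: 3.15
tcp_pos: [0.5272, 0.1915, 0.1108]
orientation: [-0.0, 0.666, 0.746, -0.001]
ft_force: [0.1, -0.4, -0.9]
grip_width: 0.0003
grip_force: 0.0
```

```bash
python3 -m handwheel '[{"delta_pos":[0,0,4],"delta_rot":[0,0,0],"jaw":1},{"delta_pos":[0,0,8],"delta_rot":[0,0,0],"jaw":1},{"delta_pos":[0,0,8],"delta_rot":[0,0,0],"jaw":1}]'
python3 -m handwheel '[{"delta_pos":[0,0,2],"delta_rot":[0,0,0],"jaw":1},{"delta_pos":[0,0,2],"delta_rot":[0,0,0],"jaw":1}]'
python3 - <<'E'
from h import *
c=optics.camera('scene'); cv2.imwrite('pics/s2.png',c['frame'])
h=cv2.cvtColor(c['frame'],cv2.COLOR_BGR2HSV); m=cv2.inRange(h,(60,80,20),(90,255,130)); b=max(blobs(m),key=lambda b:b[0][4]); p=pts(c,b[2]); print(b[:2],np.percentile(p[:,2],[5,25,50,75,95,99]).round(4))
E
```

```text
t: 3.4
tcp_pos: [0.5277, 0.1913, 0.1033]
orientation: [0.0, 0.666, 0.746, -0.0]
ft_force: [0.2, -0.1, -0.4]
grip_width: -0.0001
grip_force: 0.0
t: 3.57
tcp_pos: [0.5279, 0.1914, 0.103]
orientation: [-0.0, 0.666, 0.746, 0.0]
ft_force: [-3.6, -1.2, 9.6]
grip_width: 0.0
grip_force: 5.1
([317, 171, 118, 100, 8230], [369.4, 223.1]) [0.024  0.0773 0.0786 0.0795 0.0808 0.0825]
```

View pics/s2.png

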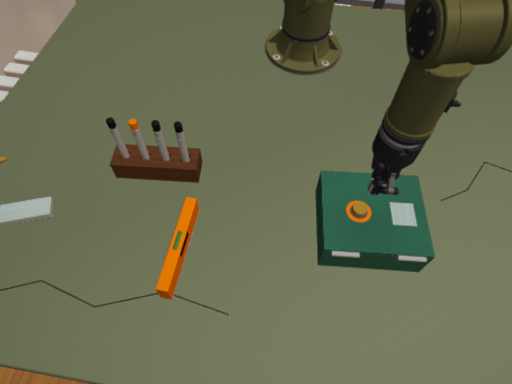

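The cover is flat at 78–79 mm, with the pad ring at (359,211) and contact at about 10 N. I'll refine the pad position and lift toward the probe.

```bash
python3 -m handwheel '[{"delta_pos":[0,0,-40],"delta_rot":[0,0,0],"jaw":1},{"delta_pos":[0,0,-80],"delta_rot":[0,0,0],"jaw":1},{"delta_pos":[-40,0,-120],"delta_rot":[0,0,0],"jaw":-1},{"delta_pos":[-80,0,-147],"delta_rot":[0,0,0],"jaw":-1},{"delta_pos":[-300,0,-147],"delta_rot":[0,0,0],"jaw":-1},{"delta_pos":[-300,0,-147],"delta_rot":[0,0,0],"jaw":-1},{"delta_pos":[-300,0,-147],"delta_rot":[0,0,0],"jaw":-1},{"delta_pos":[-300,0,-147],"delta_rot":[0,0,0],"jaw":-1},{"delta_pos":[-300,0,-147],"delta_rot":[0,0,0],"jaw":-1},{"delta_pos":[-300,0,-147],"delta_rot":[0,0,0],"jaw":-1}]'
python3 - <<'E'
from h import *
go(.5073,-.3013,.25,.117)
for n in ['scene','side']:
    c=optics.camera(n); h=cv2.cvtColor(c['frame'],cv2.COLOR_BGR2HSV)
    for s,ce,uv in blobs(mask(c,'orange')):
        p=pts(c,uv).mean(0)
        if .5<p[0]<.7 and p[1]>.1:
            print(n,s,'ring by extents',plane(c,[s[0]+s[2]/2-.5,s[1]+s[3]/2-.5],.079).round(4))
            (cx,cy),ax,_=cv2.fitEllipse(cv2.convexHull(uv.astype(np.int32))); print(' ellipse',plane(c,[cx,cy],.079).round(4))
            g=np.argwhere(np.ones((s[3]+16,s[2]+16)))[:,::-1]+[s[0]-8,s[1]-8]; q=pts(c,g); t=q[abs(q[:,2]-.0925)<.003]; print(' pad top',t.mean(0).round(4),(t.min(0)+t.max(0))/2,len(t))
    m=cv2.inRange(h,(60,60,20),(90,255,130)); p=pts(c,np.argwhere(m>0)[:,::-1]); k=(abs(p[:,2]-.079)<.006)&(abs(p[:,0]-.57)<.12)&(abs(p[:,1]-.19)<.13); p=p[k]; ce=p.mean(0); nn=np.linalg.svd(p-ce,full_matrices=False)[2][2]; print(n,'cover n',(nn*np.sign(nn[2])).round(4),ce.round(4),len(p), 'rect',cv2.minAreaRect((p[:,:2]*1000).astype(np.float32)))
E
```

```text
t: 4.45
tcp_pos: [0.5612, -0.1117, 0.2491]
orientation: [0.001, 0.667, 0.745, -0.0]
ft_force: [-0.5, -0.2, -0.2]
grip_width: 0.0856
grip_force: 0.0
t 4.45 tcp [ 0.5612 -0.1117  0.2491] F [-0.5 -0.2 -0.2] gw 0.0856 gf 0.0
 pos [-182.6  -74.4   -0.6] rot [ 0.001  0.002 -0.007]
scene [346, 201, 25, 21, 162] ring by extents [[0.5801 0.1649 0.079 ]]
 ellipse [[0.5804 0.165  0.079 ]]
 pad top [0.5812 0.1639 0.0929] [0.58028039 0.16361135 0.09264172] 148
scene cover n [1.8e-03 6.0e-04 1.0e+00] [0.5796 0.1926 0.0789] 7312 rect ((572.1837768554688, 194.1126708984375), (183.5328369140625, 200.74020385742188), 6.523754119873047)
side cover n [-0.0065 -0.0066  1.    ] [0.5859 0.1686 0.0766] 623 rect ((569.9173583984375, 191.8272705078125), (179.20704650878906, 198.0273895263672), 6.103871822357178)
```

Cover is shut, with the pad at (0.580, 0.1645). Now to move above the probe.

```bash
python3 -m handwheel '[{"delta_pos":[-183,-74,0],"delta_rot":[0,0,0],"jaw":-1},{"delta_pos":[-183,-74,0],"delta_rot":[0,0,0],"jaw":-1},{"delta_pos":[-183,-74,0],"delta_rot":[0,0,0],"jaw":-1},{"delta_pos":[-183,-74,0],"delta_rot":[0,0,0],"jaw":-1},{"delta_pos":[-183,-74,0],"delta_rot":[0,0,0],"jaw":-1},{"delta_pos":[-183,-74,0],"delta_rot":[0,0,0],"jaw":-1},{"delta_pos":[-183,-74,0],"delta_rot":[0,0,0],"jaw":-1}]'
python3 - <<'E'
from h import *
c=optics.camera('side')
for s,ce,uv in blobs(mask(c,'orange'),8): 
    p=pts(c,uv); print(s,ce,np.median(p,0).round(3))
    if s[4]<200: k=p[:,2]>.157; print(' top',p[k].mean(0).round(4),k.sum())
go(.5073,-.3013,.131,.117)
w=optics.camera('wrist'); cv2.imwrite('pics/w3.png',w['frame'])
for s,ce,uv in blobs(mask(w,'orange'),8): 
    p=pts(w,uv); k=abs(p[:,2]-.16)<.004; print('wrist',s,ce,p[k].mean(0).round(4),((p[k].min(0)+p[k].max(0))/2).round(4),k.sum())
E
```

```text
t: 5.13
tcp_pos: [0.5078, -0.2986, 0.2484]
orientation: [0.0, 0.667, 0.745, -0.0]
ft_force: [0.4, 1.1, 1.0]
grip_width: 0.0852
grip_force: 0.0
t 5.18 tcp [ 0.509  -0.2964  0.2482] F [ 0.6  1.6 -0.2] gw 0.0848 gf 0.0
 pos [ -4.8  -2.2 117.2] rot [-0.    -0.001 -0.004]<stdin>:9: RuntimeWarning: Mean of empty slice.
  ret = um.true_divide(
Traceback (most recent call last):
ValueError: zero-size array to reduction operation minimum which has no identity
```

View pics/w3.png

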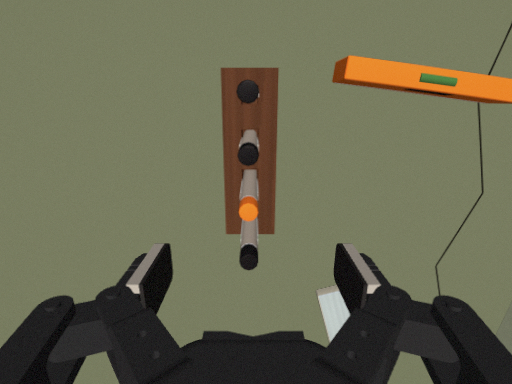

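The wrist view shows the orange cap at (248,210), between the fingers, which are at columns 172 and 335.

Run:
```python
from h import *
w=optics.camera('wrist')
for s,ce,uv in blobs(mask(w,'orange'),8):
    if s[4]<1000: print(s,ce,plane(w,[[s[0]+s[2]/2-.5,s[1]+s[3]/2-.5],ce],.16).round(4))
for u,v in [(248,91),(248,154),(249,258)]: print(plane(w,[u,v],.16).round(4))
go(.5073,-.3013,.131,.117)
```

```text
[237, 199, 20, 23, 372] [247.0, 210.2] [[ 0.5037 -0.2982  0.16  ]
 [ 0.5041 -0.2983  0.16  ]]
[[ 0.4952 -0.2108  0.16  ]]
[[ 0.5    -0.2543  0.16  ]]
[[ 0.5103 -0.3402  0.16  ]]
t 5.28 tcp [ 0.51   -0.2946  0.2482] F [ 0.  -0.4 -0.1] gw 0.0855 gf 0.0
 pos [ -6.5  -3.4 117.2] rot [ 0.    -0.001 -0.   ]
```

```bash
python3 -m handwheel '[{"delta_pos":[-5,-5,0],"delta_rot":[0,0,0],"jaw":-1},{"delta_pos":[-5,-5,0],"delta_rot":[0,0,0],"jaw":-1},{"delta_pos":[-5,-5,0],"delta_rot":[0,0,0],"jaw":-1},{"delta_pos":[-5,-5,0],"delta_rot":[0,0,0],"jaw":-1},{"delta_pos":[-5,-5,0],"delta_rot":[0,0,0],"jaw":-1}]'
python3 - <<'E'
from h import *
go(.506,-.3,.131,.117)
w=optics.camera('wrist')
for s,ce,uv in blobs(mask(w,'orange'),8):
    if s[4]<1000: print(s,ce,plane(w,[[s[0]+s[2]/2-.5,s[1]+s[3]/2-.5],ce],.16).round(4))
E
```

```text
t: 5.7
tcp_pos: [0.5048, -0.3019, 0.2486]
orientation: [0.0, 0.665, 0.746, 0.0]
ft_force: [-0.2, 0.7, -0.1]
grip_width: 0.0855
grip_force: 0.0
t 5.7 tcp [ 0.5048 -0.3019  0.2486] F [-0.2  0.7 -0.1] gw 0.0855 gf 0.0
 pos [  1.7   1.4 117.6] rot [ 0.    -0.    -0.002]
[244, 191, 20, 24, 361] [253.9, 202.9] [[ 0.5036 -0.2983  0.16  ]
 [ 0.5039 -0.2986  0.16  ]]
```

```bash
python3 -m handwheel '[{"delta_pos":[2,0,30],"delta_rot":[0,0,0],"jaw":-1},{"delta_pos":[2,0,60],"delta_rot":[0,0,0],"jaw":-1},{"delta_pos":[2,0,90],"delta_rot":[0,0,0],"jaw":-1},{"delta_pos":[2,0,110],"delta_rot":[0,0,0],"jaw":-1},{"delta_pos":[2,0,117],"delta_rot":[0,0,0],"jaw":-1},{"delta_pos":[2,0,117],"delta_rot":[0,0,0],"jaw":-1},{"delta_pos":[2,0,117],"delta_rot":[0,0,0],"jaw":-1}]'
python3 -m handwheel '[{"delta_pos":[0,0,0],"delta_rot":[0,0,0],"jaw":1},{"delta_pos":[0,0,0],"delta_rot":[0,0,0],"jaw":1},{"delta_pos":[0,0,0],"delta_rot":[0,0,0],"jaw":1},{"delta_pos":[0,0,0],"delta_rot":[0,0,0],"jaw":1},{"delta_pos":[0,0,0],"delta_rot":[0,0,0],"jaw":1},{"delta_pos":[0,0,0],"delta_rot":[0,0,0],"jaw":1},{"delta_pos":[0,0,0],"delta_rot":[0,0,0],"jaw":1},{"delta_pos":[0,0,0],"delta_rot":[0,0,0],"jaw":1}]'
python3 - <<'E'
from h import *
c=optics.camera('side'); cv2.imwrite('pics/s4.png',cv2.resize(c['frame'][200:384,200:440],None,fx=3,fy=3))
E
```

```text
t: 6.33
tcp_pos: [0.5048, -0.3006, 0.1324]
orientation: [0.0, 0.666, 0.746, 0.0]
ft_force: [0.6, -0.6, -0.4]
grip_width: 0.0856
grip_force: 0.0
t: 7.0
tcp_pos: [0.5048, -0.3004, 0.1321]
orientation: [0.0, 0.666, 0.746, 0.0]
ft_force: [-0.1, 0.5, 2.8]
grip_width: 0.0148
grip_force: 58.4
```

View pics/s4.png

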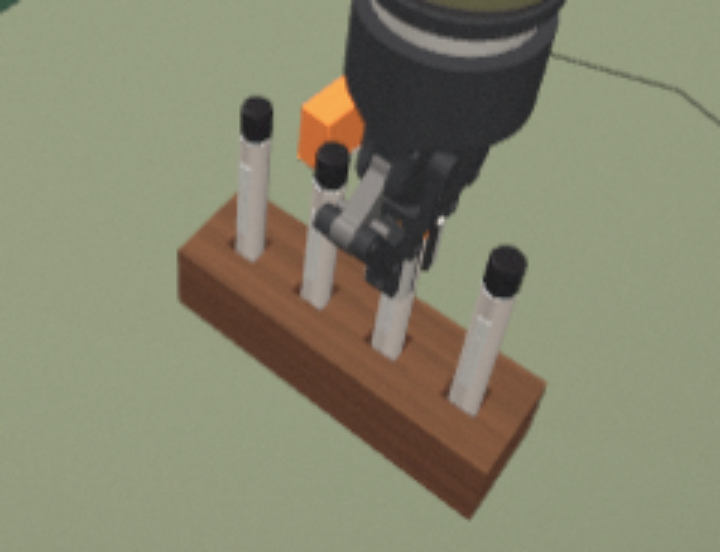

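The gripper holds the orange-capped probe at crop (395,270), and the neighbours are upright. Lifting.

```bash
python3 -m handwheel '[{"delta_pos":[0,0,-10],"delta_rot":[0,0,0],"jaw":1},{"delta_pos":[0,0,-30],"delta_rot":[0,0,0],"jaw":1},{"delta_pos":[0,0,-50],"delta_rot":[0,0,0],"jaw":1},{"delta_pos":[0,0,-70],"delta_rot":[0,0,0],"jaw":1},{"delta_pos":[0,0,-90],"delta_rot":[0,0,0],"jaw":1},{"delta_pos":[0,0,-115],"delta_rot":[0,0,0],"jaw":1},{"delta_pos":[0,0,-140],"delta_rot":[0,0,0],"jaw":1},{"delta_pos":[0,0,-165],"delta_rot":[0,0,0],"jaw":1},{"delta_pos":[0,0,-175],"delta_rot":[0,0,0],"jaw":1},{"delta_pos":[0,0,-175],"delta_rot":[0,0,0],"jaw":1}]'
python3 - <<'E'
from h import *
go(.5803,.1645,.31)
E
```

```text
t: 7.88
tcp_pos: [0.5049, -0.3012, 0.3092]
orientation: [0.002, 0.666, 0.746, 0.001]
ft_force: [0.4, -0.2, -1.5]
grip_width: 0.0146
grip_force: 59.0
t 7.88 tcp [ 0.5049 -0.3012  0.3092] F [ 0.4 -0.2 -1.5] gw 0.0146 gf 59.0
 pos [454.1 127.7  -1.3] rot [ 0.004  0.002 -0.   ]
```

```bash
python3 -m handwheel '[{"delta_pos":[15,4,0],"delta_rot":[0,0,0],"jaw":1},{"delta_pos":[45,13,0],"delta_rot":[0,0,0],"jaw":1},{"delta_pos":[75,21,0],"delta_rot":[0,0,0],"jaw":1},{"delta_pos":[105,29,0],"delta_rot":[0,0,0],"jaw":1},{"delta_pos":[135,38,0],"delta_rot":[0,0,0],"jaw":1},{"delta_pos":[165,46,0],"delta_rot":[0,0,0],"jaw":1},{"delta_pos":[195,55,0],"delta_rot":[0,0,0],"jaw":1},{"delta_pos":[225,63,0],"delta_rot":[0,0,0],"jaw":1},{"delta_pos":[240,68,0],"delta_rot":[0,0,0],"jaw":1},{"delta_pos":[250,70,0],"delta_rot":[0,0,0],"jaw":1}]'
python3 -m handwheel '[{"delta_pos":[15,4,0],"delta_rot":[0,0,0],"jaw":1},{"delta_pos":[45,13,0],"delta_rot":[0,0,0],"jaw":1},{"delta_pos":[75,21,0],"delta_rot":[0,0,0],"jaw":1},{"delta_pos":[105,29,0],"delta_rot":[0,0,0],"jaw":1},{"delta_pos":[135,38,0],"delta_rot":[0,0,0],"jaw":1},{"delta_pos":[165,46,0],"delta_rot":[0,0,0],"jaw":1},{"delta_pos":[190,53,0],"delta_rot":[0,0,0],"jaw":1},{"delta_pos":[204,58,0],"delta_rot":[0,0,0],"jaw":1},{"delta_pos":[204,58,0],"delta_rot":[0,0,0],"jaw":1},{"delta_pos":[204,58,0],"delta_rot":[0,0,0],"jaw":1}]'
python3 -m handwheel '[{"delta_pos":[0,0,30],"delta_rot":[0,0,0],"jaw":1},{"delta_pos":[0,0,50],"delta_rot":[0,0,0],"jaw":1},{"delta_pos":[0,0,60],"delta_rot":[0,0,0],"jaw":1},{"delta_pos":[0,0,60],"delta_rot":[0,0,0],"jaw":1},{"delta_pos":[0,0,60],"delta_rot":[0,0,0],"jaw":1}]'
python3 - <<'E'
from h import *
go(.5803,.1645,.25)
for n in ['scene','side']:
    c=optics.camera(n); np.save(n+'1.npy',c,allow_pickle=True); 
    b=c['frame'][130:274,270:462] if n=='scene' else c['frame'][60:240,120:340]
    cv2.imwrite(f'pics/{n}5.png',cv2.resize(b,None,fx=3,fy=3))
E
```

```text
t: 8.72
tcp_pos: [0.5448, -0.0404, 0.3043]
orientation: [-0.001, 0.664, 0.748, -0.001]
ft_force: [-0.6, 0.3, -2.8]
grip_width: 0.0147
grip_force: 58.9
t: 9.55
tcp_pos: [0.5797, 0.1644, 0.3054]
orientation: [0.0, 0.666, 0.746, -0.001]
ft_force: [0.5, 0.3, -1.6]
grip_width: 0.0144
grip_force: 58.9
t: 9.97
tcp_pos: [0.58, 0.1637, 0.2468]
orientation: [0.0, 0.667, 0.746, -0.0]
ft_force: [1.1, -0.1, -1.5]
grip_width: 0.0144
grip_force: 59.1
t 9.97 tcp [0.58   0.1637 0.2468] F [ 1.1 -0.1 -1.5] gw 0.0144 gf 59.1
 pos [ 0.8  0.4 -3.2] rot [-0.     0.001 -0.002]
```

View pics/scene5.png

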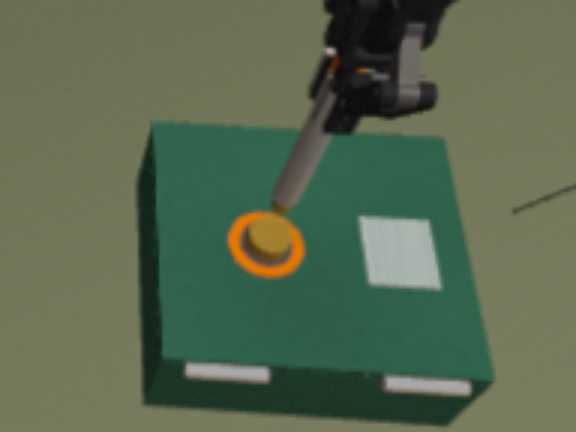

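View pics/side5.png

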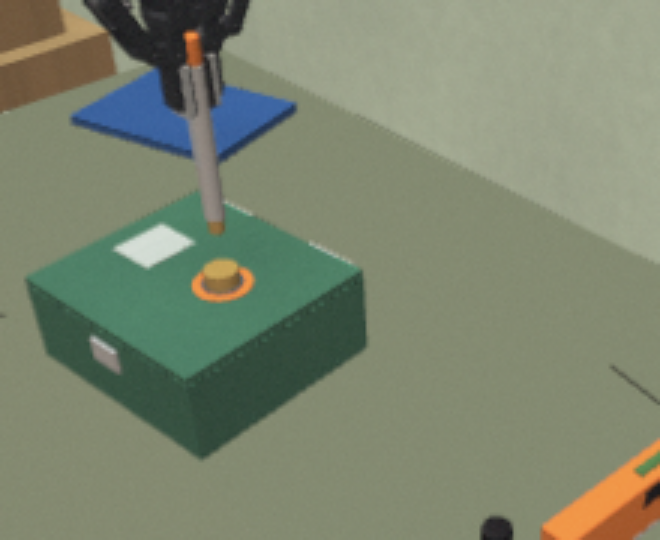

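Scene crop: the foot is at (281,207) above the pad at (268,240). Side crop: the foot is at (215,230) and the pad at (222,270). I'll compute the probe axis from depth.

Run:
```python
from h import *
for n,tip in [('scene',(363.7,199)),('side',(191.7,136.7))]:
    c=np.load(n+'1.npy',allow_pickle=True).item()
    g=np.argwhere(np.ones((384,512)))[:,::-1]; p=pts(c,g)
    k=(np.linalg.norm(p[:,:2]-[.58,.1645],axis=1)<.022)&(p[:,2]>.11)&(p[:,2]<.215); q=p[k]; print(n,k.sum(),q[:,2].min().round(4))
    # axis: per-height centre of visible surface; shift half a chord away from camera (mean depth of visible cylinder ~ r*pi/4)
    d=q.mean(0)-c['xyz']; d[2]=0; d/=np.linalg.norm(d)
    b=[]
    for z in np.arange(.14,.205,.008):
        s=q[abs(q[:,2]-z)<.004]
        if len(s)>6: b.append(np.r_[(s[:,:2].mean(0)+d[:2]*.008*.785),s[:,2].mean()])
    b=np.array(b); f=np.polyfit(b[:,2],b[:,:2],1); print('slope',f[0].round(3),'at z=.125',(f[0]*.125+f[1]).round(4),'at .2',(f[0]*.2+f[1]).round(4)); 
    print(' foot ray at z=.125',plane(c,tip,.125).round(4))
    lo=q[q[:,2]<.135]; print(' foot pts',len(lo),(lo.mean(0)[:2]+d[:2]*.0047).round(4))
```

```text
scene 290 0.128
slope [0.009 0.013] at z=.125 [0.5796 0.1615] at .2 [0.5803 0.1624]
 foot ray at z=.125 [[0.581  0.1641 0.125 ]]
 foot pts 17 [0.5803 0.1609]
side 274 0.1249
slope [-0.01  -0.002] at z=.125 [0.5817 0.1643] at .2 [0.581  0.1642]
 foot ray at z=.125 [[0.5813 0.1646 0.125 ]]
 foot pts 22 [0.5815 0.1646]
```

```bash
python3 -m handwheel '[{"delta_pos":[1,0,10],"delta_rot":[0,0,0],"jaw":1},{"delta_pos":[1,0,20],"delta_rot":[0,0,0],"jaw":1},{"delta_pos":[1,0,26],"delta_rot":[0,0,0],"jaw":1},{"delta_pos":[1,0,26],"delta_rot":[0,0,0],"jaw":1},{"delta_pos":[1,0,26],"delta_rot":[0,0,0],"jaw":1},{"delta_pos":[1,0,26],"delta_rot":[0,0,0],"jaw":1}]'
python3 -m handwheel '[{"delta_pos":[0,0,1],"delta_rot":[0,0,0],"jaw":1},{"delta_pos":[0,0,2],"delta_rot":[0,0,0],"jaw":1},{"delta_pos":[0,0,3],"delta_rot":[0,0,0],"jaw":1},{"delta_pos":[0,0,4],"delta_rot":[0,0,0],"jaw":1},{"delta_pos":[0,0,4],"delta_rot":[0,0,0],"jaw":1},{"delta_pos":[0,0,4],"delta_rot":[0,0,0],"jaw":1}]'
```

```text
t: 10.57
tcp_pos: [0.5798, 0.1663, 0.2207]
orientation: [0.0, 0.666, 0.746, 0.0]
ft_force: [0.1, -0.2, -1.6]
grip_width: 0.0146
grip_force: 59.1
t: 11.07
tcp_pos: [0.5797, 0.1663, 0.2165]
orientation: [-0.0, 0.666, 0.746, 0.0]
ft_force: [-0.3, 0.0, -0.6]
grip_width: 0.0145
grip_force: 59.1
```

```bash
for i in 1; do python3 -m handwheel '[{"delta_pos":[0,0,1],"delta_rot":[0,0,0],"jaw":1},{"delta_pos":[0,0,2],"delta_rot":[0,0,0],"jaw":1},{"delta_pos":[0,0,3],"delta_rot":[0,0,0],"jaw":1},{"delta_pos":[0,0,3],"delta_rot":[0,0,0],"jaw":1},{"delta_pos":[0,0,3],"delta_rot":[0,0,0],"jaw":1},{"delta_pos":[0,0,3],"delta_rot":[0,0,0],"jaw":1}]'; done
python3 -m handwheel '[{"delta_pos":[0,0,1],"delta_rot":[0,0,0],"jaw":1},{"delta_pos":[0,0,2],"delta_rot":[0,0,0],"jaw":1},{"delta_pos":[0,0,2],"delta_rot":[0,0,0],"jaw":1},{"delta_pos":[0,0,2],"delta_rot":[0,0,0],"jaw":1},{"delta_pos":[0,0,2],"delta_rot":[0,0,0],"jaw":1}]'
```

```text
t: 11.57
tcp_pos: [0.5797, 0.1663, 0.2137]
orientation: [0.0, 0.666, 0.746, 0.0]
ft_force: [-0.4, -0.0, -1.0]
grip_width: 0.0145
grip_force: 59.1
t: 11.98
tcp_pos: [0.5798, 0.1663, 0.2117]
orientation: [0.0, 0.666, 0.746, 0.0]
ft_force: [-0.4, -0.0, -0.1]
grip_width: 0.0145
grip_force: 59.1
```

```bash
python3 -m handwheel '[{"delta_pos":[0,0,1],"delta_rot":[0,0,0],"jaw":1},{"delta_pos":[0,0,2],"delta_rot":[0,0,0],"jaw":1},{"delta_pos":[0,0,3],"delta_rot":[0,0,0],"jaw":1},{"delta_pos":[0,0,4],"delta_rot":[0,0,0],"jaw":1},{"delta_pos":[0,0,4],"delta_rot":[0,0,0],"jaw":1},{"delta_pos":[0,0,4],"delta_rot":[0,0,0],"jaw":1},{"delta_pos":[0,0,4],"delta_rot":[0,0,0],"jaw":1}]'
python3 - <<'E'
from h import *
fs=[]
for i in range(4):
    for n in ['scene','side']:
        c=optics.camera(n); fs.append(bot.state()['ft_force'])
        if i==3: np.save(n+'2.npy',c,allow_pickle=True); cv2.imwrite(f'pics/{n}6.png',cv2.resize(c['frame'][140:260,300:460] if n=='scene' else c['frame'][90:210,130:290],None,fx=5,fy=5))
print(np.mean(fs,0).round(2),np.std(fs,0).round(2))
E
```

```text
t: 12.57
tcp_pos: [0.5798, 0.1664, 0.2078]
orientation: [0.0, 0.666, 0.746, 0.0]
ft_force: [-1.2, -0.6, 2.4]
grip_width: 0.0146
grip_force: 59.3
[-0.38 -0.06  2.35] [0.45 0.45 0.3 ]
```

View pics/side6.png

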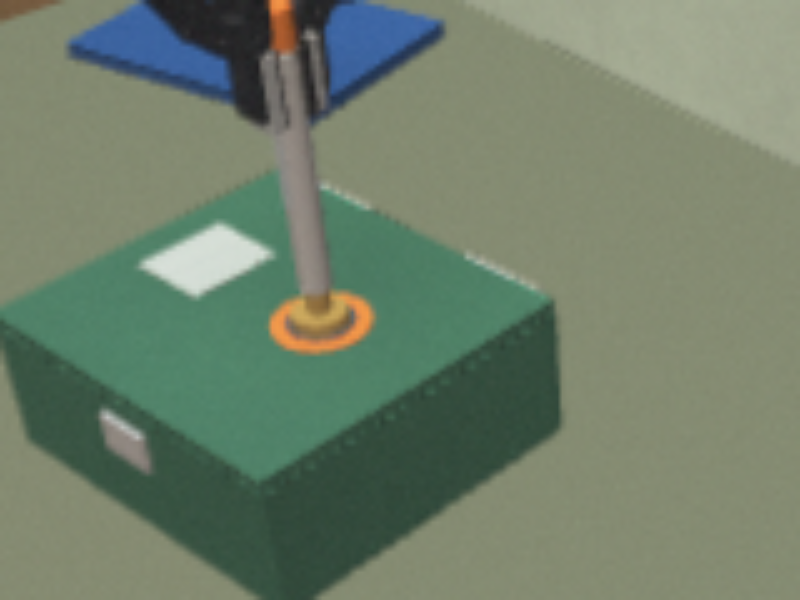

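Side view: the foot stands on the brass pad at crop (317,308), and the ring is centred at (322,322). I'll check the centring numerically.

Run:
```python
from h import *
for n in ['scene','side']:
    c=np.load(n+'2.npy',allow_pickle=True).item()
    p=pts(c,np.argwhere(np.ones((384,512)))[:,::-1]); q=p[(np.linalg.norm(p[:,:2]-[.58,.1645],axis=1)<.024)&(p[:,2]>.1)&(p[:,2]<.17)]
    d=q.mean(0)-c['xyz']; d=d[:2]/np.linalg.norm(d[:2]); r=q[:,:2]+d*.0063
    f=np.polyfit(q[:,2],r,1); print(n,'slope',f[0].round(3),'foot xy',(f[0]*.087+f[1]).round(4),len(q))
    t=p[(np.linalg.norm(p[:,:2]-[.58,.1645],axis=1)<.02)&(p[:,2]>.0835)&(p[:,2]<.092)]; print(' pad z',np.median(t[:,2]).round(4),len(t))
c=np.load('side2.npy',allow_pickle=True).item(); print(plane(c,[130+317/5,90+310/5],.087),plane(c,[130+322/5,90+322.5/5],.079))
```

```text
scene slope [0.007 0.   ] foot xy [0.5795 0.1645] 202
 pad z 0.0866 104
side slope [ 0.    -0.002] foot xy [0.5805 0.1667] 203
 pad z 0.0846 56
[[0.57774883 0.16147417 0.087     ]] [[0.57957856 0.16189972 0.079     ]]
```

```bash
python3 -c "
from rig import bot
print(bot.job_done())"
```

```text
the job is handed in; nothing more can be done
None
```

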